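# Open the push-to-open consumables locker on the welding cart

### The job

Open the vented locker so that I can get at the nozzles in it: press its door in at the round mark until the catch lets go, let the door spring ajar by itself, then swing it wide open, about square to the locker's front or further, and leave it standing open. Keep the other, plain locker shut.

Things in the scene. Friction and masses are not known exactly. Their poses are not given: they have to be found in the camera images.
- vented_door (a joint): Vented locker's door angle, rad: 0 shut, grows opening towards the robot, 1.57 square, stop at 1.8; negative (stop -0.04) while pressed in. Vertical hinge at its left edge. The catch resists pulling; pressing in past -0.022 (3 mm at the mark, 4 to 7 N) frees it for good; let go, a plunger pushes the door to about 0.42. Beyond, hinge friction (1 N at the edge) keeps it where left
- vented: The vented locker: grey sheet steel, fixed, 160 wide, 110 deep, 190 high; the wider one, three black horizontal vent slots in its door. Door panel 158 wide, from 33 to 187 above the cart top, 12 thick, its back 8 in front of the shell (all mm). Origin: centre of its underside, on the cart top; x from its front to its back, y to the left, z up; it may stand turned a little
- vented_press (a point): Centre of the round black press mark (24 mm across, 2 mm proud) on the vented locker's door, 155 mm above the cart top, 26 mm from the free (right) edge, 134 mm from the hinge axis along the door, 14 mm in front of the door's back face. Moves and turns with the door. Axes: x into the door (direction to press), y along the door towards the hinge, z up
- vented_hinge (a point): Point on the hinge axis of the vented locker's door (vertical, at its left edge, in the plane of the door's back face), at the height of the press mark, 155 mm above the cart top; fixed. Axes as the locker's
- plain_door (a joint): Door angle of the plain locker, rad, 0 shut. Same height, depth, make and catch as the vented one, but only 120 mm wide and no slots in its door. Leave it shut

How it is judged:
By the outcome, as a careful person would: the job done as asked, in the order asked, and still so for the second after the job is handed in, with the robot touching nothing.
It also fails if it takes over 48 s, if anything falls off the work surface, if the arm or the gripper's body presses on something with over 40 N, if the wrist force passes 120 N, or if a joint passes its speed limit or range.

### The arm

A 6-joint arm with a two-finger parallel gripper is mounted at the origin on a cart in front of the work surface, level with it; the furniture and walls round the work are solid. World frame = base frame: x ahead of the robot, y to its left, z up, the work surface at z = 0. Lengths are in m, angles in rad, forces in N, time in s.
With the tool pointing down it reaches from about 0.375 to 0.9 m from the base axis. Payload 3.1 kg.
Tool frame: the origin (TCP) lies between the finger pads; the fingertips stand 8 mm ahead of it and the grasp point (between the pads) lies 11 mm behind it; z points along the fingers, y is the line along which they close (so a half turn about z gives the same grasp; the last joint's range is limited). The gripper opens to 85 mm and grips with 20 to 120 N. Pads are 22 mm wide; open, the fingers measure 114 mm over their backs; the gripper's body (76 mm by 85 mm) begins 54 mm behind the grasp point. The pads swing forward as they close: fully open they stand 13 mm farther back than shut.
Start: joints at [-0.178, 0.527, 1.433, -0, 1.181, -0.178], TCP at [0.625, 0, 0.239] pointing down, gripper open.
Joint ranges: [-3.08, 3.08], [-0.75, 2.2], [0.22, 2.44], [-1.43, 4.57], [0, 2.65], [-2.85, 2.85]. Speed limits (rad/s): [2.79, 2.79, 3.14, 3.14, 3.14, 3.14].

### API

Orientations are given as a unit quaternion [x, y, z, w].
In Python, from station import readout, cams, sign_off gives the robot as it stands.
- The arm moves only by the tool send_rows, never from a script. Its argument "commands" is text: rows parted by semicolons, each of 5 numbers parted by spaces: the finger opening in mm, from 0 to 85.4, then the shift along the tool's x, y, z each as a share of 0.02 m, from -1 to 1, then the turn about the tool's z as a share of 4 degrees, from -1 to 1. In form: grip dx dy dz spin; .... A call has 1 to 20 rows; each row shifts and turns the commanded pose from where the row before left it, along the tool's axes as they then stand; what a row does not reach is not made up. A row lasts 1/12 s, in which the tool goes at most 41.7 mm and 7.16 degrees, less where a joint would pass 70% of its speed; a pose out of reach is approached as far as the arm can. A call with a number of a shift or a turn outside -1 to 1 is refused whole. A call with a gripper value outside its range is refused whole. The fingers move at their own pace and stop on an object; "grip_force" is the grip in N (left out, the last holds). Time passes only in rows, so rows that do not move let the fingers close. It gives the time, the measured TCP pose, the force, the opening and the grip force at its end, in the units of the state.
- readout.sense(): the state, without advancing time (a new reading comes with each control period).
- cams.snapshot(name): name is "scene" or "side" or "wrist"; returns a dict with "pixels" (480x640x3 uint8, red, green, blue), "intrinsics" (3x3 intrinsics, pixels), "eye" and "rotation" of the camera in the world. Camera axes: x right, y down, z forward; pixel columns grow to the right and rows downward; lengths in m; the calibration is good to about 2 mm. A picture is of the moment at which its call begins. There is no depth.
- sign_off(): hands the job in; it is judged then, once.
The state is a dict: "t": time; "q": joint angles; "qd": joint speeds; "tau": joint torques, N m; "tcp_pos": TCP position; "tool_rot": TCP orientation; "force": force on the tool from outside, world axes, zero at the start; "ft_torque": the same for the moment, N m; "finger_gap": opening from 0.0 (shut) to 1.0 (fully open); "gripper_force": force on a finger pad.
Only numpy, scipy, OpenCV 4.12 (cv2) and the standard library are available. Lean on these libraries where they do the work, as an engineer would, in place of code of your own. Each camera call takes 0.05 s, during which the arm holds its last target. There are 200 camera calls.

## Working session

There is one attempt and no reset: what is moved stays moved. The work goes in short steps, Python scripts to look and compute and a tool call to move; the robot and the scene stay as the last step left them, time stands still between calls to the robot, and variables do not carry over. Pictures are saved under pics/ and viewed, at most 10 in all, crops included, and the job is handed in when it is done.

Besides the shell and the picture viewer there is one more tool, called after "Request:" as name(argument=value, ...) on one line, values as JSON. send_rows: Moves the arm, as the interface text tells. Its arguments: {"type":"object","properties":{"commands":{"type":"string"},"grip_force":{"type":"number"}},"required":["commands"]}

```bash
mkdir -p pics; cat > h.py <<'E'
import numpy as np,cv2,pickle
from station import readout,cams
def snap(n,f):
    s=cams.snapshot(n); cv2.imwrite('pics/'+f+'.png',s['pixels'][:,:,::-1]); pickle.dump(s,open('pics/'+f+'.pkl','wb')); return s
def P(s):
    R=np.array(s['rotation']); return np.array(s['intrinsics'])@np.c_[R.T,-R.T@np.array(s['eye'])]
def proj(s,p):
    v=P(s)@np.r_[p,1]; return v[:2]/v[2]
def ray(s,uv):
    d=np.array(s['rotation'])@np.linalg.solve(np.array(s['intrinsics']),[uv[0],uv[1],1]); return np.array(s['eye']),d
def onz(s,uv,z):
    o,d=ray(s,uv); return o+d*(z-o[2])/d[2]
E
python3 -c "
from h import *
for n in ['scene','side']:
    s=snap(n,n+'0'); print(n,s['eye'],np.round(s['rotation'],3).tolist(),s['intrinsics'][0])
print(readout.sense())"
```

```text
scene [ 0.08050795 -0.77156171  0.54732865] [0.811, -0.241, 0.151, -0.51] [516.61194963   0.         320.74223538]
side [ 0.48988558 -1.15006258  0.60053139] [0.829, -0.045, 0.016, -0.557] [569.7502248    0.         314.44756408]
{'t': 0.1, 'q': array([-1.78522484e-01,  5.28349602e-01,  1.43378305e+00, -2.82831741e-05,
        1.18142859e+00, -1.78536948e-01]), 'qd': array([ 0.00040161, -0.00218653, -0.00304858,  0.00080896, -0.00069316,
        0.0024771 ]), 'tau': array([ 4.33945943e-04, -4.43301880e+01, -1.78587180e+01, -2.04061280e-04,
        3.88642526e-03,  1.10165692e-05]), 'tcp_pos': array([6.24359399e-01, 1.23327661e-04, 2.38443152e-01]), 'tool_rot': array([ 7.07097520e-01,  7.07115357e-01, -5.72080744e-04, -8.01074426e-04]), 'force': array([ 1.00731705, -0.95655288, -0.52524206]), 'ft_torque': array([ 0.00719563, -0.01888049, -0.00081137]), 'gripper_force': 0.0, 'finger_gap': 0.9999957873836006}
```

View pics/scene0.png

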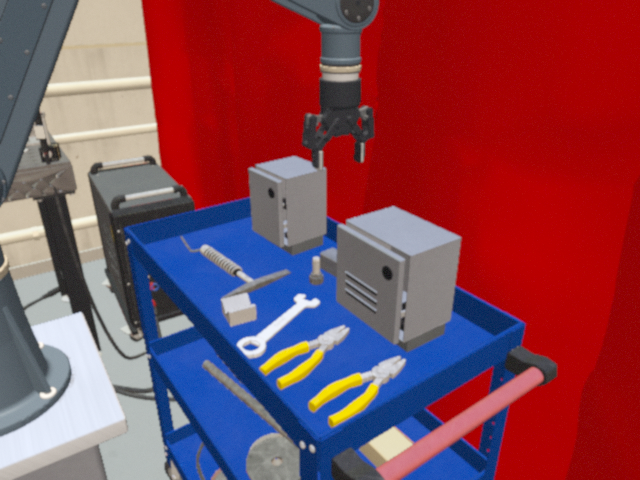

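View pics/side0.png

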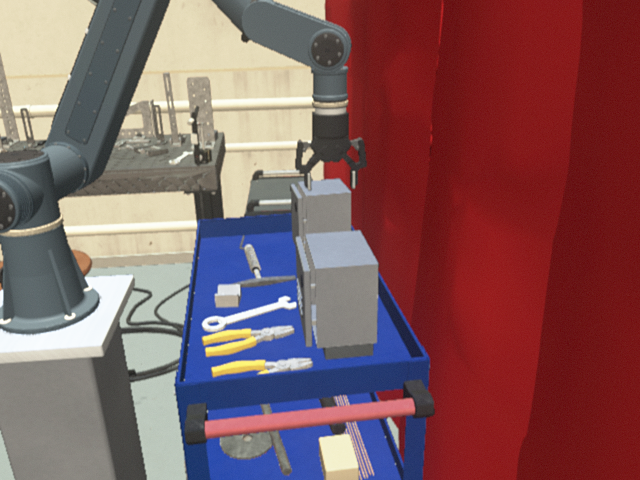

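```bash
python3 -c "
import cv2,numpy as np
a=cv2.imread('pics/scene0.png')[195:355,325:470]; b=cv2.imread('pics/side0.png')[220:365,285:390]
a=cv2.resize(a,None,fx=3,fy=3,interpolation=3); b=cv2.resize(b,None,fx=3,fy=3,interpolation=3)
c=np.zeros((480,750,3),np.uint8); c[:480,:435]=a; c[:435,435:750]=b; cv2.imwrite('pics/crop0.png',c)"
```

```text
(no output)
```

View pics/crop0.png

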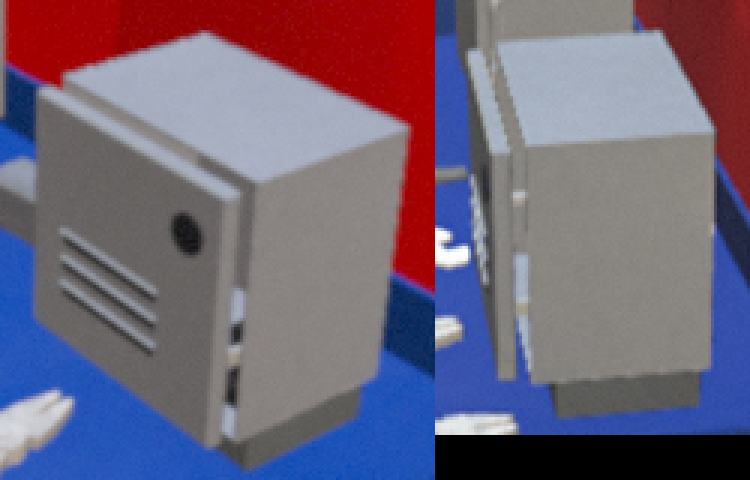

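```bash
cat > fit.py <<'E'
from h import *
from scipy.optimize import least_squares
sc=pickle.load(open('pics/scene0.pkl','rb'));sd=pickle.load(open('pics/side0.pkl','rb'))
T=.19
A=[((-.055,.08,T),(63,75)),((.055,.08,T),(207,32)),((.055,-.08,T),(410,126)),((-.055,-.08,T),(257,182)),((-.075,.079,.187),(38,88)),((-.075,-.079,.187),(223,197)),((-.075,-.079,.033),(208,447)),((-.075,.079,.033),(35,318)),((-.077,-.054,.155),(186,233))]
B=[((-.055,.08,T),(497,43)),((.055,.08,T),(661,31)),((.055,-.08,T),(714,130)),((-.055,-.08,T),(526,146)),((-.075,-.079,.187),(495,154)),((-.075,-.079,.033),(499,378)),((-.075,.079,.187),(468,52))]
L=[(sc,p,(325+x/3-.3,195+y/3-.3)) for p,(x,y) in A]+[(sd,p,(285+(x-435)/3-.3,220+y/3-.3)) for p,(x,y) in B]
def W(q,p): c,s=np.cos(q[2]),np.sin(q[2]); return np.array([q[0]+c*p[0]-s*p[1],q[1]+s*p[0]+c*p[1],p[2]])
f=lambda q:np.concatenate([proj(s,W(q,p))-uv for s,p,uv in L])
r=least_squares(f,[.65,-.2,0],loss='soft_l1');print(r.x,np.round(r.fun.reshape(-1,2),1).tolist())
q=r.x
for n,p in dict(mark=(-.077,-.054,.155),hinge=(-.063,.08,.155),edge=(-.063,-.079,.155)).items(): print(n,W(q,p).round(4))
# mark triangulation check
print('mark on top-plane ray', onz(sc,L[8][2],.155).round(4))
print('plain top front right approx', onz(sc,(288,176),.19).round(3), onz(sc,(326,166),.19).round(3))
E
python3 fit.py
```

```text
Traceback (most recent call last):
  File "fit.py", line 10, in <module>
    r=least_squares(f,[.65,-.2,0],loss='soft_l1');print(r.x,np.round(r.fun.reshape(-1,2),1).tolist())
  File "fit.py", line 9, in <lambda>
    f=lambda q:np.concatenate([proj(s,W(q,p))-uv for s,p,uv in L])
                               ~~~~^^^^^^^^^^
  File "h.py", line 8, in proj
    v=P(s)@np.r_[p,1]; return v[:2]/v[2]
      ~^^^
  File "h.py", line 6, in P
    R=np.array(s['rotation']); return np.array(s['intrinsics'])@np.c_[R.T,-R.T@np.array(s['eye'])]
                                                                          ~~~~^~~~~~~~~~~~~~~~~~~
ValueError: matmul: Input operand 1 has a mismatch in its core dimension 0, with gufunc signature (n?,k),(k,m?)->(n?,m?) (size 3 is different from 4)
```

```bash
sed -i "s/np.array(s\['rotation'\])/Rotation.from_quat(s['rotation']).as_matrix()/; 1a from scipy.spatial.transform import Rotation" h.py; python3 fit.py
```

```text
[ 0.61655755 -0.1935543   0.02431472] [[0.0, -0.0], [0.2, 0.5], [-0.0, 0.5], [0.2, 0.1], [-0.8, 0.2], [0.9, 0.2], [-0.4, 1.8], [-0.8, 0.4], [-0.2, 0.6], [0.3, -1.3], [1.0, -0.8], [1.2, -0.5], [0.3, -1.4], [-1.1, -1.9], [0.2, 0.8], [-0.1, -2.0]]
mark [ 0.5409 -0.2494  0.155 ]
hinge [ 0.5516 -0.1151  0.155 ]
edge [ 0.5555 -0.2741  0.155 ]
mark on top-plane ray [ 0.5424 -0.2481  0.155 ]
plain top front right approx [0.591 0.139 0.19 ] [0.696 0.151 0.19 ]
```

Request:
send_rows(commands="0 -0.96 -0.67 0 0;0 -0.96 -0.67 0 0;0 -0.96 -0.67 0 0;0 -0.96 -0.67 0 0;0 -0.96 -0.67 0 0;0 -0.96 -0.67 0 0;0 -0.96 -0.67 0 0;0 -0.96 -0.67 0 0;0 -0.96 -0.67 0 0;0 -0.96 -0.67 0 0;0 -0.96 -0.67 0 0;0 -0.96 -0.67 0 0;0 -0.96 -0.67 0 0;0 0 0 0.86 0;0 0 0 0.86 0;0 0 0 0.86 0;0 0 0 0.86 0;0 0 0 0.86 0;0 0 0 0 0;0 0 0 0 0", grip_force=40)

```text
t: 1.77
tcp_pos: [0.4502, -0.2491, 0.1525]
tool_rot: [0.707, 0.707, -0.0, -0.001]
force: [0.5, -0.8, 0.2]
finger_gap: -0.001
gripper_force: 0.0
```

Request:
send_rows(commands="0 0 0.8 0 0;0 0 0.8 0 0;0 0 0.8 0 0;0 0 0.6 0 0;0 0 0.2 0 0;0 0 0 0 0;0 0 0 0 0")

```text
t: 2.35
tcp_pos: [0.5145, -0.2494, 0.1539]
tool_rot: [0.707, 0.707, -0.0, 0.0]
force: [-0.6, 0.8, 0.1]
finger_gap: 0.001
gripper_force: 0.0
```

```bash
python3 -c "
from h import *
a=snap('scene','s1')['pixels'][130:370,280:480]; b=snap('side','d1')['pixels'][130:370,250:400]
c=np.hstack([cv2.resize(x,None,fx=2.2,fy=2.2,interpolation=3) for x in (a,b)])
cv2.imwrite('pics/c1.png',c[:,:,::-1]);print(readout.sense()['tcp_pos'],readout.sense()['force'])"
```

```text
[ 0.51393044 -0.24938106  0.15358922] [-0.45733481  0.16515043 -0.0112519 ]
```

View pics/c1.png

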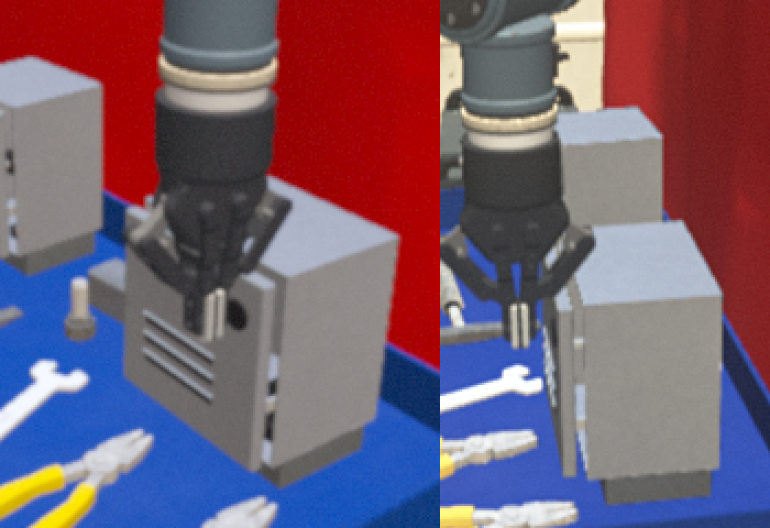

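Request:
send_rows(commands="0 0 0 -0.4 0;0 0 0.2 0 0;0 0 0.2 0 0;0 0 0.05 0 0;0 0 0.05 0 0;0 0 0.05 0 0;0 0 0 0 0")

```text
t: 3.03
tcp_pos: [0.5259, -0.2495, 0.1611]
tool_rot: [0.707, 0.707, -0.0, -0.0]
force: [0.4, -0.6, 0.2]
finger_gap: 0.003
gripper_force: 0.0
```

Request:
send_rows(commands="0 0 0.05 0 0;0 0 0.05 0 0;0 0 0.05 0 0;0 0 0 0 0;0 0 0 0 0")

```text
t: 3.45
tcp_pos: [0.5272, -0.2494, 0.161]
tool_rot: [0.707, 0.707, -0.001, -0.002]
force: [-4.9, -0.9, 1.5]
finger_gap: -0.0
gripper_force: 2.6
```

Request:
send_rows(commands="0 0 0.05 0 0;0 0 0.05 0 0;0 0 0.05 0 0;0 0 0 0 0;0 0 0 0 0")

```text
t: 3.87
tcp_pos: [0.5302, -0.2495, 0.161]
tool_rot: [0.707, 0.707, -0.001, -0.001]
force: [-5.6, -1.8, 1.7]
finger_gap: -0.001
gripper_force: 2.6
```

Request:
send_rows(commands="0 0 0.05 0 0;0 0 0.05 0 0;0 0 0 0 0;0 0 0 0 0")

```text
t: 4.2
tcp_pos: [0.5322, -0.2496, 0.161]
tool_rot: [0.707, 0.707, -0.001, -0.001]
force: [-5.0, -1.2, 2.7]
finger_gap: 0.002
gripper_force: 2.6
```

Request:
send_rows(commands="0 0 -1 0 0;0 0 -1 0 0;0 0 -1 0 0;0 0 -1 0 0;0 0 -1 0 0;0 0 -0.5 0 0;0 0 0 0 0;0 0 0 0 0;0 0 0 0 0")

```text
t: 4.95
tcp_pos: [0.4253, -0.2504, 0.1616]
tool_rot: [0.707, 0.707, 0.0, 0.001]
force: [0.2, -0.2, -0.2]
finger_gap: -0.003
gripper_force: 0.0
```

```bash
python3 -c "
from h import *
a=snap('scene','s2')['pixels'][130:370,280:480]; b=snap('side','d2')['pixels'][130:370,230:400]
c=np.hstack([cv2.resize(x,None,fx=2.1,fy=2.1,interpolation=3) for x in (a,b)])
cv2.imwrite('pics/c2.png',c[:,:,::-1]);print(readout.sense()['tcp_pos'],readout.sense()['force'])"
```

```text
[ 0.42511933 -0.25005866  0.16142939] [ 0.20272741 -0.18298451 -1.44238463]
```

View pics/c2.png

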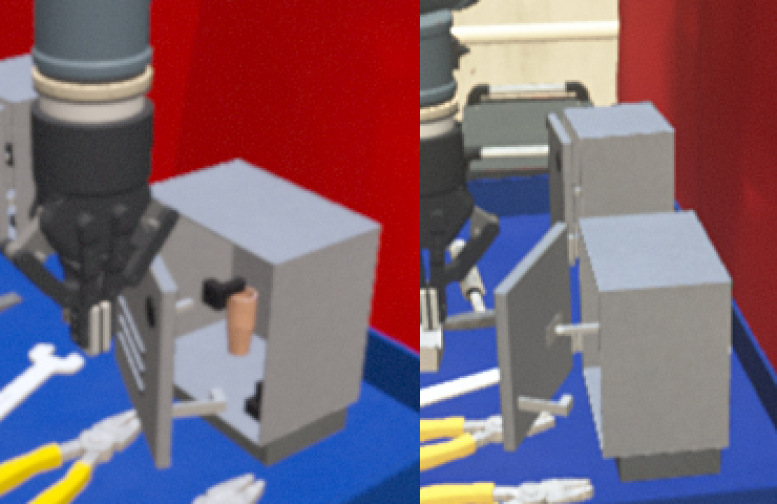

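```bash
python3 -c "
from h import *
s=pickle.load(open('pics/d2.pkl','rb'));c=pickle.load(open('pics/s2.pkl','rb'))
a=onz(s,(230+(502-420)/2.1,130+292/2.1),.187);b=onz(c,(280+167/2.1,130+292/2.1),.187)
H=np.array([.5516,-.1151])
for p in (a,b): d=p[:2]-H; print(p,np.hypot(*d),np.arctan2(-d[0],-d[1])+.024)"
```

```text
[ 0.48496733 -0.26556651  0.187     ] 0.16456026771091495 0.4408841747217228
[ 0.47839907 -0.2622371   0.187     ] 0.1643402007575209 0.48564684476336595
```

```bash
python3 -c "
from h import *
s=pickle.load(open('pics/d2.pkl','rb'));c=pickle.load(open('pics/s2.pkl','rb'))
def tri(us,uc,dirx=np.array([1,-0.0,0])):
    o1,d1=ray(s,us);o2,d2=ray(c,uc);n1=np.cross(d1,[1,.024,0]);n2=np.cross(d2,[1,.024,0])
    A=np.array([n1,n2,[1,0,0]]);return np.linalg.solve(A,[n1@o1,n2@o2,.53])
print('plunger',tri((230+(580-420)/2.1,130+328/2.1),(280+182/2.1,130+304/2.1)))
H=np.array([.5516,-.1151]);p0=np.array([.525,-.255])
for f in np.linspace(.188,1.61,25):
    r=.1425+(f-.188)/1.422*(.12-.1425); p=H+r*np.array([-np.sin(f),-np.cos(f)]); print(p.round(4),((p-p0)/.02).round(2)); p0=p"
```

```text
plunger [ 0.53       -0.1528205   0.09216669]
[ 0.525  -0.2551] [-0. -0.]
[ 0.517  -0.2524] [-0.4   0.14]
[ 0.5092 -0.2492] [-0.39  0.16]
[ 0.5016 -0.2455] [-0.38  0.18]
[ 0.4944 -0.2415] [-0.36  0.2 ]
[ 0.4874 -0.2371] [-0.35  0.22]
[ 0.4808 -0.2323] [-0.33  0.24]
[ 0.4745 -0.2271] [-0.31  0.26]
[ 0.4686 -0.2216] [-0.3   0.27]
[ 0.4631 -0.2158] [-0.28  0.29]
[ 0.4579 -0.2097] [-0.26  0.3 ]
[ 0.4532 -0.2034] [-0.24  0.32]
[ 0.4489 -0.1968] [-0.22  0.33]
[ 0.445 -0.19 ] [-0.19  0.34]
[ 0.4415 -0.1831] [-0.17  0.35]
[ 0.4385 -0.176 ] [-0.15  0.35]
[ 0.436  -0.1688] [-0.13  0.36]
[ 0.4339 -0.1615] [-0.11  0.36]
[ 0.4322 -0.1542] [-0.08  0.37]
[ 0.431  -0.1468] [-0.06  0.37]
[ 0.4303 -0.1394] [-0.04  0.37]
[ 0.43   -0.1321] [-0.01  0.37]
[ 0.4301 -0.1248] [0.01 0.37]
[ 0.4307 -0.1175] [0.03 0.36]
[ 0.4317 -0.1104] [0.05 0.36]
```

Request:
send_rows(commands="0 -1 0 0 0;0 -1 0 0 0;0 -1 0 0 0;0 -1 0 0 0;0 0 1 0 0;0 0 1 0 0;0 0 1 0 0;0 0 1 0 0;0 0 1 0 0;0 0 0 0 0;0 0 0 0 0")

```text
t: 5.97
tcp_pos: [0.5249, -0.3293, 0.1609]
tool_rot: [0.706, 0.708, -0.0, 0.0]
force: [0.4, -0.2, -0.6]
finger_gap: -0.001
gripper_force: 0.0
```

Request:
send_rows(commands="0 0.75 0 0 0;0 0.75 0 0 0;0 0.75 0 0 0;0 0.75 0 0 0;0 0.75 0 0 0;0 0 0 0 0;0 0.14 -0.4 0 0;0 0.16 -0.39 0 0;0 0.18 -0.38 0 0;0 0.2 -0.36 0 0;0 0.22 -0.35 0 0;0 0.24 -0.33 0 0;0 0.26 -0.31 0 0")

```text
t: 7.05
tcp_pos: [0.4725, -0.2266, 0.1614]
tool_rot: [0.707, 0.707, -0.0, 0.0]
force: [0.5, -0.2, 0.5]
finger_gap: -0.001
gripper_force: 0.5
```

Request:
send_rows(commands="0 0.27 -0.3 0 0;0 0.29 -0.28 0 0;0 0.3 -0.26 0 0;0 0.32 -0.24 0 0;0 0.33 -0.22 0 0;0 0.34 -0.19 0 0;0 0.35 -0.17 0 0;0 0.35 -0.15 0 0;0 0.36 -0.13 0 0;0 0.36 -0.11 0 0;0 0.37 -0.08 0 0;0 0.37 -0.06 0 0;0 0.37 -0.04 0 0;0 0.37 -0.01 0 0;0 0.3 0.01 0 0;0 0.25 0.03 0 0;0 0.2 0.03 0 0;0 0.2 0 0 0;0 0.12 0 0 0;0 0 0 0 0")

```text
t: 8.72
tcp_pos: [0.4301, -0.1097, 0.1613]
tool_rot: [0.707, 0.707, 0.0, -0.0]
force: [-0.3, -0.8, 0.3]
finger_gap: -0.003
gripper_force: 0.0
```

```bash
python3 -c "
from h import *
a=snap('scene','s3')['pixels'][130:370,230:480]; b=snap('side','d3')['pixels'][130:370,200:400]
c=np.hstack([cv2.resize(x,None,fx=1.75,fy=1.75,interpolation=3) for x in (a,b)])
cv2.imwrite('pics/c3.png',c[:,:,::-1]);print(readout.sense()['tcp_pos'],readout.sense()['force'])"
```

```text
[ 0.43006664 -0.11003224  0.16131277] [-0.90234024  0.15689455 -0.3391474 ]
```

View pics/c3.png

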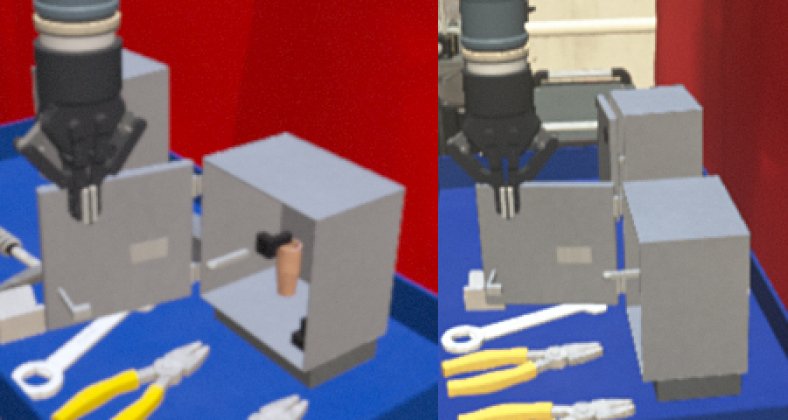

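Request:
send_rows(commands="0 -0.5 0 0 0;0 -1 0 0 0;0 -1 0 0 0;0 -1 0 0 0;0 0 0 -1 0;0 0 0 -1 0;0 0 0 -1 0;0 0 0 -1 0;0 0 0 -1 0;0 0 0 0 0;0 0 0 0 0;0 0 0 0 0")

```text
t: 9.82
tcp_pos: [0.4294, -0.1804, 0.2607]
tool_rot: [0.707, 0.707, -0.0, -0.001]
force: [0.5, 0.1, -0.3]
finger_gap: -0.002
gripper_force: 0.0
```

```bash
python3 -c "
from h import *
a=snap('scene','s4')['pixels'][130:370,230:480]; b=snap('side','d4')['pixels'][130:370,200:400]
c=np.hstack([cv2.resize(x,None,fx=1.75,fy=1.75,interpolation=3) for x in (a,b)])
cv2.imwrite('pics/c4.png',c[:,:,::-1]);print(readout.sense()['tcp_pos'],readout.sense()['force'])
s=pickle.load(open('pics/d3.pkl','rb'));c=pickle.load(open('pics/s3.pkl','rb'))
H=np.array([.5516,-.1151])
for p in (onz(s,(200+(479-438)/1.75,130+184/1.75),.187),onz(c,(230+38/1.75,130+188/1.75),.187)): d=p[:2]-H; print(p,np.hypot(*d),np.arctan2(-d[0],-d[1])+.024)"
```

```text
[ 0.42918837 -0.17991022  0.26011618] [ 0.07883021  0.44232166 -0.70764708]
[ 0.39852994 -0.0956626   0.187     ] 0.1542992363782148 1.7211039957684335
[ 0.39600105 -0.08427012  0.187     ] 0.15862381828347863 1.7903997061386885
```

View pics/c4.png

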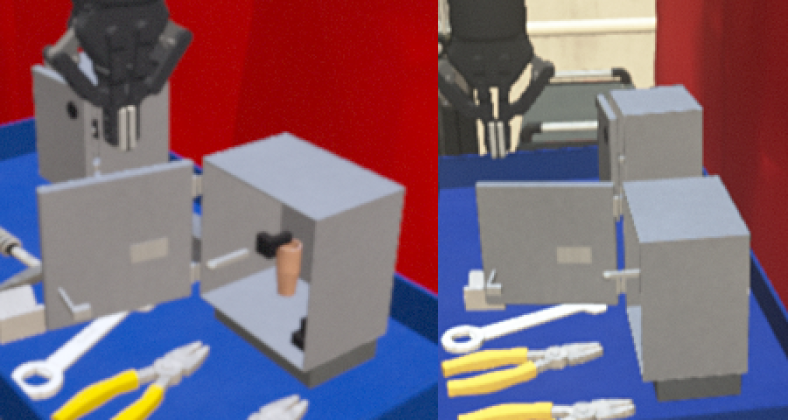

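The door stands open at about 1.7 rad, with its free edge near (38,188) in the left view. The gripper is clear of it, the plain locker is still shut, and nothing else has moved.

```bash
python3 -c "
from station import sign_off
print(sign_off())"
```

```text
the job is handed in; nothing more can be done
None
```

The vented locker is standing open at about 1.7 rad, a little past square, after I pressed its mark, let it spring ajar and swung it wide; the plain locker is still shut, the arm is touching nothing, and the job was handed in at about 10 s.

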